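# Unlock the coffee-money box and hold the key turned

### The job

Take the round-headed key from the wooden key block, push it fully home in the lock on top of the grey coffee-money box (its pins are sticky: push firmly, wiggle it if it catches) and turn it a quarter clockwise, so that the lid springs ajar. The lock snaps back if the key is let go, so finish still gripping the key and holding it turned, while I lift the lid. Leave the other two keys in the block and do not knock anything else about.

Things in the scene. Friction and masses are not known exactly. Their poses are not given: they have to be found in the camera images.
- box_key: the money box's key, with a round disc head; stands head up, blade down in a slot of the key block; 35 g. Origin: on its long axis at the underside of the steel collar (14 mm across, 4 mm high). z up to the head, y along the flat of head and blade, x across it. Above the collar: a black stem 14 mm wide, then the head
- key_head (a point): centre of the key's black disc head, 23 mm above the key's origin; disc 34 mm across (6 to 40 mm above the origin), 10 mm thick, flat faces looking to +x and -x. Axes as the key
- key_tip (a point): rounded tip of the key's steel blade, 29 mm below the key's origin. Axes as the key. Below the collar: round neck 4.4 mm thick, 7 mm long, then a flat blade 4 mm (x) by 10 mm (y), 22 mm long. Both edges are alike: it goes in either way round
- square_key: another key of the same size, with a square head 28 mm wide; stays in the block. Origin and axes as for the round one
- tee_key: another key of the same size, with a T-shaped head, crossbar 38 mm wide; stays in the block. Origin and axes as for the round one
- key_block: fixed wooden block 54 x 168 x 46 mm with three upright key slots in a row along its y axis, 50 mm apart, in which the three keys stand in any order with their flats along the row; the collars rest on its top. Origin: centre of the underside, z up
- money_box: grey sheet-steel coffee-money box 160 (x) x 200 (y) x 85 mm high, screwed to the worktop. Origin: centre of the underside; -x is its front. The front 55 mm of its top is a fixed deck that carries the lock; behind it lies the lid (102 mm deep, top level with the deck) with a coin slot, hinged along the back
- keyhole (a point): keyhole centre, on top of the lock's square steel face plate (36 mm wide, 3 mm above the deck), 52 mm in front of the box's centre, 88 mm above the worktop. Axes as the box. Slot 5.2 mm (x) by 11.5 mm (y) with a 2 mm bevel all round; the key goes straight down until its collar sits on the plate (key origin at this point)
- lock_pins (a point): the two sprung pins inside the lock, 14 and 20 mm below the keyhole's centre (this point lies between them). They resist the blade over its last 15 mm with roughly 5 to 20 N. The key can turn only within 2 mm of fully home, when its neck is in the face plate
- lock_plug (a joint): the lock cylinder below the face plate, rad: 0 with the slot in line (as it starts), grows as the key turns clockwise seen from above, stop at 1.5. It lags the key by up to about 0.2 rad of play; a spring turns it back (0.03 N m at the start, 0.1 N m at the stop)
- money_lid (a joint): the lid's hinge, rad: 0 shut; it is latched until the lock has turned about 1.1 rad, then a spring lifts it ajar to its stop at 0.16, where its front edge is 16 mm up
- lid_edge (a point): middle of the lid's front edge, 28 mm behind the keyhole's centre; axes as the lid
- order_pad: order pad 105 x 70 x 14 mm, bystander
- pen: ball pen lying on the pad, bystander
- espresso_cup: upturned espresso cup, 50 mm high, bystander
- shot_timer: round kitchen timer, 64 mm across, 35 mm high, bystander
- tamper: coffee tamper with wooden handle, 88 mm high, bystander
Things that resemble listed ones, but are neither listed nor needed, are in the scene too. There is more than one size of the key_block; the one meant has the size given above.

How it is judged:
On the way, in this order (a step that is already met when the one before it is completed fails the run):
1. the round-headed key is lifted clear of the block, held by the fingers (z of box_key in the frame of key_block above 0.08 m and contact force between the fingers and box_key above 1 N), for 0.1 s.
2. the key is fully home in the lock, not yet turned (z of box_key in the frame of keyhole below 0.003 m and horizontal distance between box_key and keyhole below 0.004 m and angle between box_key's own z axis and vertical below 0.12 rad and value of joint lock_plug below 0.4 rad), for 0.1 s.
3. the key is turned a quarter and the lid has sprung ajar (z of box_key in the frame of keyhole below 0.003 m and horizontal distance between box_key and keyhole below 0.004 m and angle between box_key's own z axis and vertical below 0.12 rad and value of joint lock_plug above 1.2 rad and value of joint money_lid above 0.1 rad), for 0.2 s.
At the end, for the whole second after the job is handed in: the fingers still grip the round-headed key (over 2 N), which is upright (0.12 rad) and fully home (collar within 3 mm of the face plate and 4 mm of the keyhole's centre); the lock is held turned over 1.2 rad and the lid is ajar (over 0.1 rad) (all of step 3 and contact force between the fingers and box_key above 2 N); the arm keeps its last pose, push and grip.
It fails at once if one of the other two keys is taken out of the block (moved over 15 mm) (distance of any of square_key, tee_key from where it was at the start of the episode above 0.015 m).
It fails at once if a bystander is knocked away (moved over 30 mm) (distance of any of order_pad, pen, espresso_cup, shot_timer, tamper from where it was at the start of the episode above 0.03 m).
It also fails if it takes over 51 s, if anything falls off the work surface, if the arm or the gripper's body presses on something with over 40 N, if the wrist force passes 120 N, or if a joint passes its speed limit or range.

### The arm

A 7-joint arm with a two-finger parallel gripper is mounted at the origin on a cart in front of the work surface, level with it; the furniture and walls round the work are solid. World frame = base frame: x ahead of the robot, y to its left, z up, the work surface at z = 0. Lengths are in m, angles in rad, forces in N, time in s.
With the tool pointing down it reaches from about 0.425 to 0.925 m from the base axis. Payload 6.8 kg.
Tool frame: the origin (TCP) lies midway between the tips of the shut fingers; the grasp point (between the pads) lies 19 mm behind it; z points along the fingers, y is the line along which they close (so a half turn about z gives the same grasp; the last joint's range is limited). The gripper opens to 85 mm and grips with 20 to 120 N. Pads are 22 mm wide; open, the fingers measure 114 mm over their backs; the gripper's body (76 mm by 85 mm) begins 54 mm behind the grasp point. The pads swing forward as they close: fully open they stand 13 mm farther back than shut.
Start: joints at [1.197, 0.477, 0.022, 1.555, -0.011, 1.109, -0.083], TCP at [0.177, -0.651, 0.231] pointing down, gripper open.
Joint ranges: [-2.96, 2.96], [-0.34, 2.1], [-1.41, 1.46], [0.24, 2.44], [-1.37, 4.51], [0.17, 1.92], [-2.96, 2.96]. Speed limits (rad/s): [2.39, 2.39, 3.14, 3.14, 3.14, 3.14, 3.14].

### API

Orientations are given as a rotation vector (axis times angle).
In Python, from station import manip gives the robot as it stands.
- The arm moves only by the shell command python3 -m pendant 'ROWS'. ROWS is JSON, a list of rows, each a list of 7 numbers: the shift along the tool's x, y, z in cm, then the turn, a rotation vector about the tool's x, y, z in rad, then the opening, from 0 (shut) to 1 (fully open). In form: [[dx, dy, dz, wx, wy, wz, claw], ...]. A call has exactly 5 rows; each row is the pose to reach, as a shift and turn from the pose commanded when the call began, along the tool's axes at that moment; what a row does not reach only later rows make up. A row lasts 1/10 s, in which the tool goes at most 50 mm and 8.59 degrees, less where a joint would pass 70% of its speed; a pose out of reach is approached as far as the arm can. A call with a gripper value outside its range is refused whole. The fingers move at their own pace and stop on an object; the grip force is fixed at half the most. Time passes only in rows, so rows that repeat a pose let the fingers close, or fill a call up. It gives the time, the measured TCP pose, the force and the opening at its end, in the units of the state.
- manip.get_state(): the state, without advancing time (a new reading comes with each control period).
- manip.snapshot(name): name is "scene" or "side" or "wrist"; returns a dict with "frame" (384x512x3 uint8, blue, green, red), "intrinsics" (3x3 intrinsics, pixels), "position" and "rotation" of the camera in the world. Camera axes: x right, y up, looking along -z (the intrinsics and any distortion apply to the point x, -y, -z); pixel columns grow to the right and rows downward; lengths in m; the calibration is good to about 2 mm. A picture is of the moment at which its call begins. There is no depth.
- manip.hand_in(): hands the job in, once; it reports no verdict.
Trained networks look in the newest picture that a camera, given by its name, has taken for a name from the list of things; names that differ only in an ending like _2 or _b are one class to them, and where a whole thing is asked for, a point or a joint stands for the part that bears it (a point fixed in the world has none). Each returns a list of dicts, best first, with "conf" (0 to 1); they miss things now and then, are a little off and sometimes report something else, mostly with a low value. They report only what shows in the picture. A call takes as long as a camera call. They do not tell look-alikes from the thing itself.
- manip.regions_of(camera, label): "pixels" (384x512 bool, what is visible of it).
- manip.place_of(camera, label): "location" ([x, y, z] in m, in world coordinates, good to about 4 mm: a listed point, or the origin of a listed thing).
The state is a dict: "time_s": time; "joint_positions": joint angles; "dq": joint speeds; "joint_torque": joint torques, N m; "tcp_pos": TCP position; "tool_rot": TCP orientation; "contact_force": force on the tool from outside, world axes, zero at the start; "moment": the same for the moment, N m; "opening": finger opening in m.
Only numpy, scipy, OpenCV 4.12 (cv2) and the standard library are available. Lean on these libraries where they do the work, as an engineer would, in place of code of your own. Each camera call takes 0.05 s, during which the arm holds its last target. There are 200 camera calls.

## Working session

There is one attempt and no reset: what is moved stays moved. The work goes in short steps, Python scripts to look and compute and a shell command to move; the robot and the scene stay as the last step left them, time stands still between calls to the robot, and variables do not carry over. Pictures are saved under pics/ and viewed, on a budget of 10 in all, crops included, one or two more only if the job needs it, and the job is handed in when it is done.

```bash
mkdir -p pics; ls; cat > h.py <<'E'
import numpy as np, cv2
from station import manip
from scipy.spatial.transform import Rotation as R
def snap(c):
    return manip.snapshot(c)
def ray(s,u,v):
    K=s['intrinsics'];d=np.linalg.inv(K)@[u,v,1];d=np.array([d[0],-d[1],-d[2]])
    Rm=np.array(s['rotation']); Rm=Rm if Rm.shape==(3,3) else R.from_rotvec(Rm).as_matrix()
    return np.array(s['position']),Rm@d
def onz(s,u,v,z):
    p,d=ray(s,u,v);return p+d*(z-p[2])/d[2]
def proj(s,X):
    Rm=np.array(s['rotation']); Rm=Rm if Rm.shape==(3,3) else R.from_rotvec(Rm).as_matrix()
    c=Rm.T@(np.array(X)-s['position']);c=np.array([c[0],-c[1],-c[2]]);q=s['intrinsics']@c;return q[:2]/q[2]
E
python3 - <<'E'
from h import *
np.set_printoptions(precision=4,suppress=True)
for c in ['scene','side']:
    s=snap(c);cv2.imwrite(f'pics/{c}0.png',cv2.resize(s['frame'],(800,600)))
    print(c,[k for k in s],np.array(s['position']))
    for l in ['box_key','key_head','square_key','tee_key','key_block','money_box','keyhole','lid_edge','order_pad','espresso_cup','shot_timer','tamper']:
        print(l,[(np.round(r['location'],3),round(r['conf'],2)) for r in manip.place_of(c,l)][:4])
print(manip.get_state())
E
```

```text
pics
scene ['frame', 'intrinsics', 'position', 'rotation'] [-0.8551 -1.269   0.9274]
box_key [(array([ 0.456, -0.228,  0.048]), 0.61)]
key_head [(array([ 0.463, -0.23 ,  0.069]), 0.37), (array([ 0.47 , -0.184,  0.045]), 0.29)]
square_key [(array([ 0.454, -0.277,  0.044]), 0.54)]
tee_key [(array([ 0.471, -0.183,  0.046]), 0.61), (array([0.498, 0.203, 0.072]), 0.53)]
key_block [(array([ 0.458, -0.23 ,  0.002]), 0.85), (array([ 0.409, -0.409,  0.   ]), 0.8), (array([ 0.462, -0.226,  0.016]), 0.72)]
money_box [(array([ 0.456, -0.229,  0.049]), 0.71), (array([0.547, 0.204, 0.001]), 0.68)]
keyhole [(array([0.502, 0.208, 0.089]), 0.59), (array([ 0.459, -0.231,  0.069]), 0.25)]
lid_edge [(array([0.529, 0.202, 0.087]), 0.93)]
order_pad [(array([ 0.445, -0.079, -0.001]), 0.72)]
espresso_cup [(array([0.464, 0.42 , 0.002]), 0.46)]
shot_timer [(array([ 0.616, -0.074,  0.001]), 0.59)]
tamper [(array([ 0.485, -0.641,  0.001]), 0.76), (array([0.463, 0.422, 0.002]), 0.73)]
side ['frame', 'intrinsics', 'position', 'rotation'] [0.2428 0.9082 0.9816]
box_key [(array([ 0.462, -0.229,  0.048]), 0.5)]
key_
[... 480 characters left out ...]
ay([ 0.474, -0.183,  0.049]), 0.47)]
espresso_cup [(array([0.463, 0.423, 0.001]), 0.93)]
shot_timer [(array([ 0.611, -0.072,  0.003]), 0.65)]
tamper [(array([ 0.485, -0.644, -0.002]), 0.64)]
{'time_s': 1.3, 'joint_positions': array([ 1.1969,  0.477 ,  0.0224,  1.5554, -0.0115,  1.1093, -0.0831]), 'dq': array([-0.0012, -0.0001, -0.0005,  0.0002, -0.0016, -0.0012, -0.0006]), 'joint_torque': array([  0.0005, -59.6326,   1.607 , -28.1542,   0.0126,   0.0015,
         0.    ]), 'tcp_pos': array([ 0.1774, -0.6513,  0.2313]), 'tool_rot': array([3.1138, 0.4163, 0.0001]), 'contact_force': array([-0.1197, -0.4287,  0.3003]), 'moment': array([-0.0192, -0.0246, -0.0269]), 'opening': 0.08506320027967268}
```

View pics/scene0.png

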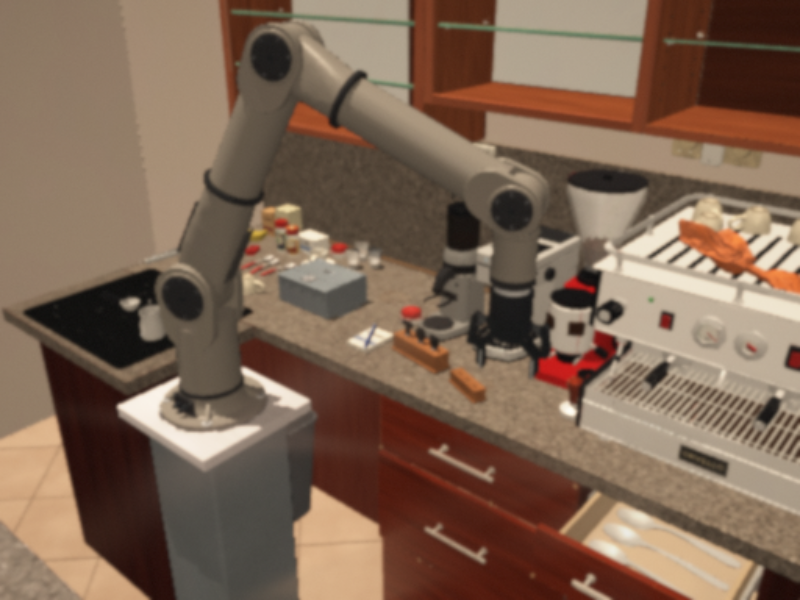

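View pics/side0.png

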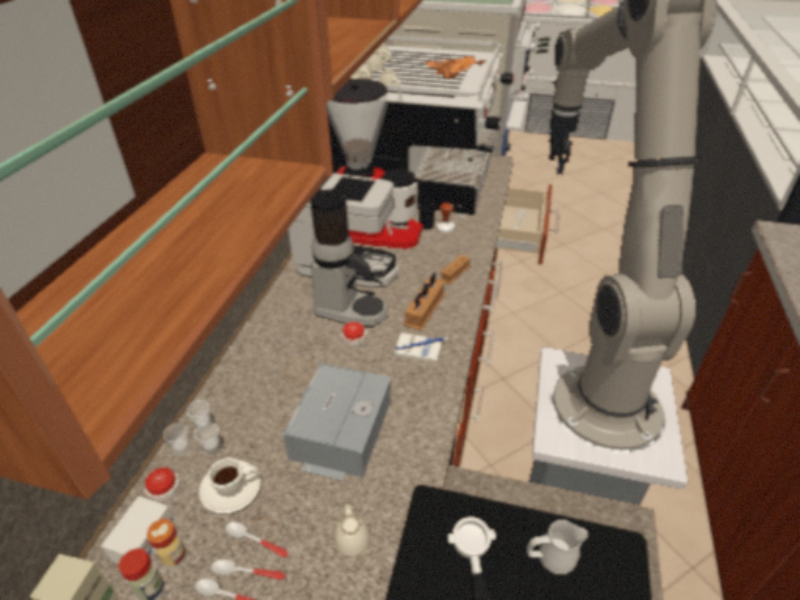

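Scene (800x600 picture): the block with three keys is at (420,350). The smaller, empty block at (467,384) is the look-alike. The box is at (322,287). The networks put the round key in the middle slot, near (0.461,-0.229), and I'll confirm that with a wrist crop from above.

```bash
python3 -m pendant '[[3.9,-3.3,0,0,0,-0.13,1],[7.8,-6.6,0,0,0,-0.26,1],[11.7,-9.9,0,0,0,-0.39,1],[15.6,-13.2,0,0,0,-0.52,1],[19.3,-16.6,0,0,0,-0.65,1]]'
python3 - <<'E'
from h import *
s=manip.get_state();Rm=R.from_rotvec(s['tool_rot'])
print(s['joint_positions'],s['tcp_pos'])
print(Rm.as_matrix().round(3)); print(Rm.inv().apply(np.array([.455,-.229,.2])-s['tcp_pos'])*100)
x=Rm.as_matrix()[:,0];print('yaw',np.arctan2(x[1],x[0]))
E
```

```text
time_s: 1.8
tcp_pos: [0.3185, -0.4427, 0.2316]
tool_rot: [2.813, 1.396, 0.0]
contact_force: [1.3, -1.0, 0.2]
opening: 0.0853
[ 0.99938586  0.2738174  -0.2001131   1.85656206  0.06339791  1.01643497
  0.12353005] [ 0.3185376  -0.44267897  0.23160188]
[[ 0.605  0.796  0.001]
 [ 0.796 -0.605 -0.001]
 [-0.     0.001 -1.   ]]
[25.27066506 -2.06193621  3.15207633]
yaw 0.9211429023236025
```

```bash
python3 -m pendant '[[5,-0.4,0.3,0,0,-0.1,1],[10,-0.8,0.6,0,0,-0.2,1],[15,-1.2,0.9,0,0,-0.3,1],[20,-1.6,1.2,0,0,-0.4,1],[23.5,-2,1.5,0,0,-0.475,1]]'
python3 -m pendant '[[0,0,0,0,0,0,1],[0,0,0,0,0,0,1],[0,0,0,0,0,0,1],[0,0,0,0,0,0,1],[0,0,0,0,0,0,1]]'
python3 - <<'E'
from h import *
np.set_printoptions(precision=4,suppress=True)
st=manip.get_state();print(st['joint_positions'])
s=snap('wrist');cv2.imwrite('pics/w1.png',cv2.resize(s['frame'],(800,600)));np.save('w1.npy',s,allow_pickle=True)
print(s['position'],s['rotation'])
for l in ['box_key','key_head','square_key','tee_key','key_block']:
    print(l,[(np.round(r['location'],4),round(r['conf'],2),proj(s,r['location']).round()*800/512) for r in manip.place_of('wrist',l)][:4])
E
```

```text
time_s: 2.3
tcp_pos: [0.4466, -0.2426, 0.2167]
tool_rot: [2.405, 2.02, 0.002]
contact_force: [0.1, 0.3, 0.3]
opening: 0.0852
time_s: 2.8
tcp_pos: [0.4442, -0.2469, 0.2163]
tool_rot: [2.414, 2.01, -0.0]
contact_force: [0.4, 0.6, 0.7]
opening: 0.0854
[ 0.7342  0.2484 -0.4064  1.9426  0.1182  0.9732  0.0898]
[ 0.4588 -0.1696  0.3592] [-0.3099  0.0288 -0.1811]
box_key [(array([ 0.4602, -0.2282,  0.0452]), 0.76, array([414.0625, 243.75  ]))]
key_head [(array([ 0.4647, -0.2275,  0.0706]), 0.73, array([421.875 , 248.4375]))]
square_key [(array([ 0.4507, -0.2773,  0.047 ]), 0.81, array([414.0625, 309.375 ]))]
tee_key [(array([ 0.4694, -0.1778,  0.0421]), 0.7, array([415.625, 171.875]))]
key_block [(array([ 0.4125, -0.4058, -0.0019]), 0.98, array([395.3125, 421.875 ])), (array([ 0.4634, -0.2281, -0.0015]), 0.55, array([417.1875, 234.375 ]))]
```

View pics/w1.png

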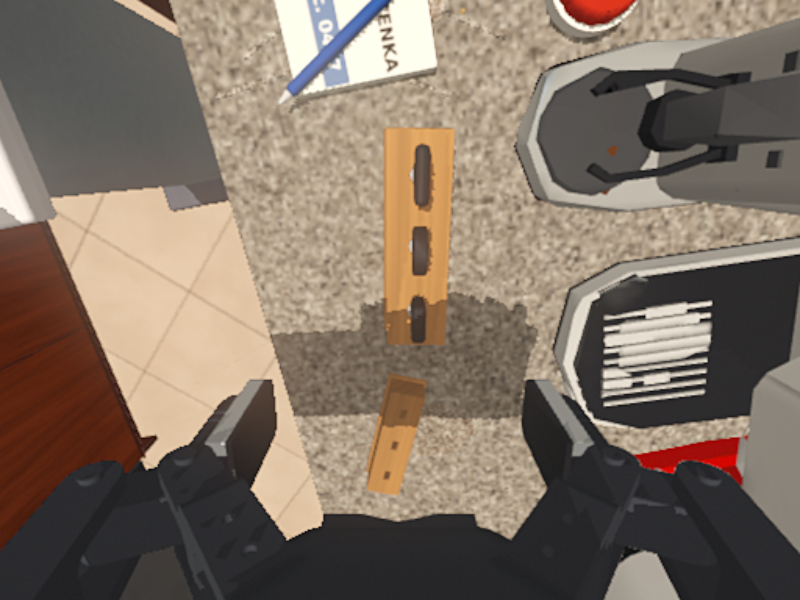

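The wrist view shows the 3-slot row at x≈420 (800-px picture): the heads are at (422,175), (420,250) and (418,319). The look-alike block at (397,435) has empty holes. Next I'll confirm which head is round with one enlarged crop and work out the row axis.

```bash
python3 - <<'E'
from h import *
np.set_printoptions(precision=4,suppress=True)
a=cv2.imread('pics/scene0.png')[305:410,380:500];b=cv2.imread('pics/side0.png')[240:340,390:490]
cv2.imwrite('pics/crop1.png',np.hstack([cv2.resize(a,(400,400)),cv2.resize(b,(400,400))]))
s=np.load('w1.npy',allow_pickle=True).item();f=512/800
c=[onz(s,u*f,v*f,.046) for u,v in [(385,128),(455,128),(447,343),(386,343)]]
print(np.array(c)); c=np.array(c)
print('centre',c.mean(0),'len',np.linalg.norm(c[0]-c[3]),np.linalg.norm(c[1]-c[2]),'w',np.linalg.norm(c[0]-c[1]))
for d in(c[0]-c[3],c[1]-c[2]):print('yaw key', np.arctan2(-d[0],d[1]))
g=s['frame'].max(2)<75
n,l,stt,cen=cv2.connectedComponentsWithStats(g[80:222,250:284].astype(np.uint8))
H=[]
for k in range(1,n):
    if stt[k,4]>80:
        u,v=cen[k]+[250,80];H.append(onz(s,u,v,.072));print(stt[k],H[-1])
st=manip.get_state();Rm=R.from_rotvec(st['tool_rot']);x=Rm.as_matrix()[:,0];print('toolx yaw',np.arctan2(x[1],x[0]),st['tcp_pos'],st['time_s'])
E
```

```text
[[ 0.4538 -0.1453  0.046 ]
 [ 0.5008 -0.154   0.046 ]
 [ 0.4719 -0.3108  0.046 ]
 [ 0.4241 -0.302   0.046 ]]
centre [ 0.4627 -0.228   0.046 ] len 0.15943191646392 0.15941848539932887 w 0.04782291367644742
yaw key -0.18728261724515682
yaw key -0.18208173648276013
[ 13 110   9  29 197] [ 0.4525 -0.2781  0.072 ]
toolx yaw 1.3904402656957988 [ 0.4447 -0.2459  0.2163] 3.1
```

View pics/crop1.png

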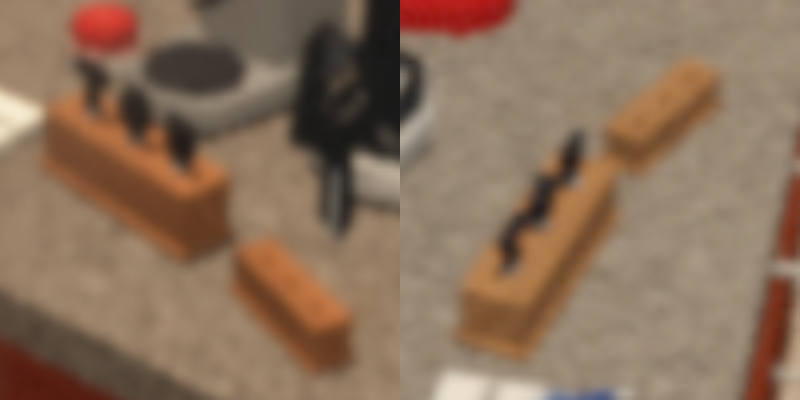

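In the crop the left head is T-shaped, the middle one (133,110) is round and the right one (180,140) is angular. Both cameras and the networks agree, so the middle key is the one. I'm going down above it.

```bash
python3 -m pendant '[[1.0,0.8,3,0,0,0,1],[2.04,1.5,6,0,0,0,1],[2.04,1.5,9.6,0,0,0,1],[2.04,1.5,9.6,0,0,0,1],[2.04,1.5,9.6,0,0,0,1]]'
python3 - <<'E'
from h import *
np.set_printoptions(precision=4,suppress=True)
s=snap('wrist');f=s['frame']
h=manip.place_of('wrist','key_head');b=manip.place_of('wrist','box_key')
for r in h+b: print(r['location'],r['conf'],proj(s,r['location']))
m=manip.regions_of('wrist','box_key')
for r in m[:2]:
    p=r['pixels'];v,u=np.nonzero(p);print(r['conf'],p.sum(),u.mean(),v.mean(),u.min(),u.max(),v.min(),v.max(),onz(s,u.mean(),v.mean(),.075))
st=manip.get_state();print(st['tcp_pos'],st['tool_rot'],st['time_s'],proj(s,st['tcp_pos']))
cv2.imwrite('pics/w2.png',cv2.resize(f,(800,600)))
E
```

```text
time_s: 3.6
tcp_pos: [0.463, -0.2284, 0.1205]
tool_rot: [-2.411, -2.012, 0.001]
contact_force: [-0.0, 0.4, 0.4]
opening: 0.0852
[0.4626, -0.2289, 0.0692] 0.66 [254.3891 213.0854]
[0.4513, -0.2808, 0.0454] 0.53 [252.5378 257.4085]
0.93 626 254.08626198083067 212.3402555910543 246 262 191 235 [ 0.4629 -0.226   0.075 ]
[ 0.4643 -0.2291  0.1221] [2.4104 2.0101 0.0019] 3.8 [256.9068 247.4328]
```

View pics/w2.png

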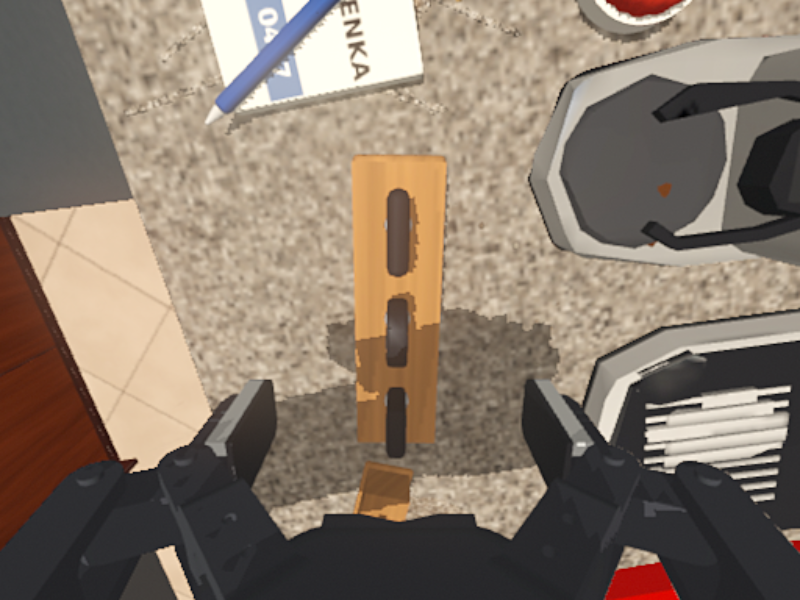

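The key is centred between the fingers (397 against 400 px), and it shades like a disc with a rounded top. Next I descend and close.

```bash
python3 -m pendant '[[0,-0.05,2.5,0,0,0,1],[0,-0.05,5,0,0,0,1],[0,-0.05,6.8,0,0,0,1],[0,-0.05,6.8,0,0,0,0.5],[0,-0.05,6.8,0,0,0,0]]'
python3 -m pendant '[[0,0,0,0,0,0,0],[0,0,0,0,0,0,0],[0,0,0,0,0,0,0],[0,0,0,0,0,0,0],[0,0,0,0,0,0,0]]'
python3 -m pendant '[[0,0,0,0,0,0,0],[0,0,0,0,0,0,0],[0,0,0,0,0,0,0],[0,0,0,0,0,0,0],[0,0,0,0,0,0,0]]'
```

```text
time_s: 4.3
tcp_pos: [0.4633, -0.2286, 0.0534]
tool_rot: [2.411, 2.012, 0.001]
contact_force: [0.1, 0.7, -0.2]
opening: 0.0591
time_s: 4.8
tcp_pos: [0.4632, -0.2286, 0.0531]
tool_rot: [2.411, 2.012, 0.001]
contact_force: [-1.3, 0.6, 6.8]
opening: 0.0094
time_s: 5.3
tcp_pos: [0.4632, -0.2286, 0.0531]
tool_rot: [2.411, 2.012, 0.0]
contact_force: [-1.0, 0.2, 7.8]
opening: 0.0091
```

```bash
python3 -m pendant '[[0,0,-1,0,0,0,0],[0,0,-2.5,0,0,0,0],[0,0,-5,0,0,0,0],[0,0,-8,0,0,0,0],[0,0,-11,0,0,0,0]]'
python3 -m pendant '[[0,0,-2,0,0,0,0],[0,0,-2,0,0,0,0],[0,0,-2,0,0,0,0],[0,0,-2,0,0,0,0],[0,0,-2,0,0,0,0]]'
python3 - <<'E'
from h import *
np.set_printoptions(precision=4,suppress=True)
f=[]
for c in ['scene','side']:
    s=snap(c)
    for l in ['box_key','key_head','keyhole','lid_edge','money_box']:
        print(c,l,[(np.round(r['location'],4),round(r['conf'],2)) for r in manip.place_of(c,l)][:2])
st=manip.get_state();Rm=R.from_rotvec(st['tool_rot']);print(st['tcp_pos'],st['time_s'],st['opening'],st['contact_force'],st['joint_positions'])
print(Rm.inv().apply(np.array([.501,.206,st['tcp_pos'][2]])-st['tcp_pos'])*100)
E
```

```text
time_s: 5.8
tcp_pos: [0.4623, -0.228, 0.1637]
tool_rot: [-2.411, -2.013, 0.0]
contact_force: [0.5, -0.7, -0.2]
opening: 0.0093
time_s: 6.3
tcp_pos: [0.4619, -0.228, 0.1812]
tool_rot: [-2.41, -2.012, 0.001]
contact_force: [0.3, 0.9, -1.3]
opening: 0.009
scene box_key [(array([ 0.4573, -0.2248,  0.1764]), 0.49)]
scene key_head [(array([ 0.4605, -0.2301,  0.1952]), 0.51), (array([ 0.464 , -0.226 ,  0.1462]), 0.21)]
scene keyhole [(array([0.4978, 0.2041, 0.0909]), 0.65), (array([0.4976, 0.2063, 0.0702]), 0.61)]
scene lid_edge [(array([0.5294, 0.2043, 0.0869]), 0.83), (array([0.5003, 0.2081, 0.0894]), 0.67)]
scene money_box [(array([0.5508, 0.2058, 0.0006]), 0.78)]
side box_key [(array([ 0.4621, -0.226 ,  0.1728]), 0.61)]
side key_head [(array([ 0.4643, -0.2283,  0.2006]), 0.56)]
side keyhole [(array([0.4996, 0.2087, 0.0852]), 0.79), (array([0.4624, 0.4203, 0.0025]), 0.4)]
side lid_edge [(array([0.5293, 0.2058, 0.0844]), 0.7)]
side money_box [(array([0.5523, 0.2011, 0.0011]), 0.87), (array([ 0.4635, -0.2313,  0.1461]), 0.34)]
[ 0.4627 -0.2283  0.1823] 6.9 0.0090099546905961 [ 0.6508 -0.5141 -0.2024] [ 0.6886  0.3045 -0.4174  1.9597  0.1548  0.9078  0.0126]
[43.4148 -4.0104 -0.0015]
```

```bash
python3 -m pendant '[[3,-0.3,0,0,0,0,0],[7,-0.7,0,0,0,0,0],[11.5,-1.1,0,0,0,0,0],[16,-1.5,0,0,0,0,0],[20.5,-1.9,0,0,0,0,0]]'
python3 -m pendant '[[4,-0.4,0,0,0,-0.05,0],[8,-0.8,0,0,0,-0.1,0],[12,-1.2,0,0,0,-0.1,0],[14,-1.4,0,0,0,-0.1,0],[14.5,-1.4,0,0,0,-0.1,0]]'
python3 -m pendant '[[0,0,0,0,0,0,0],[0,0,0,0,0,0,0],[0,0,0,0,0,0,0],[0,0,0,0,0,0,0],[0,0,0,0,0,0,0]]'
python3 - <<'E'
from h import *
np.set_printoptions(precision=4,suppress=True)
s=snap('wrist');np.save('w3.npy',s,allow_pickle=True);cv2.imwrite('pics/w3.png',cv2.resize(s['frame'],(800,600)))
for l in ['keyhole','lid_edge','money_box','box_key','key_tip']:
    print(l,[(np.round(r['location'],4),round(r['conf'],2),proj(s,r['location'])*800/512) for r in manip.place_of('wrist',l)][:2])
st=manip.get_state();Rm=R.from_rotvec(st['tool_rot']);x=Rm.as_matrix()[:,0]
print(st['tcp_pos'],st['time_s'],np.arctan2(x[1],x[0]),st['joint_positions'])
E
```

```text
time_s: 7.4
tcp_pos: [0.4808, -0.0216, 0.1826]
tool_rot: [2.412, 2.012, 0.001]
contact_force: [0.1, -0.3, -0.7]
opening: 0.0092
time_s: 7.9
tcp_pos: [0.4928, 0.1252, 0.1826]
tool_rot: [-2.303, -2.136, -0.002]
contact_force: [-0.4, -0.9, 0.5]
opening: 0.0094
time_s: 8.4
tcp_pos: [0.4929, 0.1211, 0.1823]
tool_rot: [2.31, 2.129, -0.0]
contact_force: [0.3, 0.2, 0.3]
opening: 0.0094
keyhole [(array([0.496, 0.205, 0.089]), 0.61, array([390.6663, 152.8261])), (array([0.4894, 0.1228, 0.1483]), 0.52, array([389.6011, 343.3406]))]
lid_edge [(array([0.5288, 0.2044, 0.0803]), 0.79, array([451.3567, 149.1546]))]
money_box [(array([0.5529, 0.2076, 0.0027]), 0.86, array([472.1882, 144.9227]))]
box_key [(array([0.4921, 0.1219, 0.1734]), 0.68, array([395.3246, 370.476 ]))]
key_tip [(array([0.4922, 0.1173, 0.1483]), 0.69, array([396.8026, 353.9928]))]
[0.4929 0.1219 0.1823] 8.7 1.490673465933997 [ 0.1439  0.3203 -0.6053  1.9681  0.2272  0.9197 -0.6565]
```

View pics/w3.png

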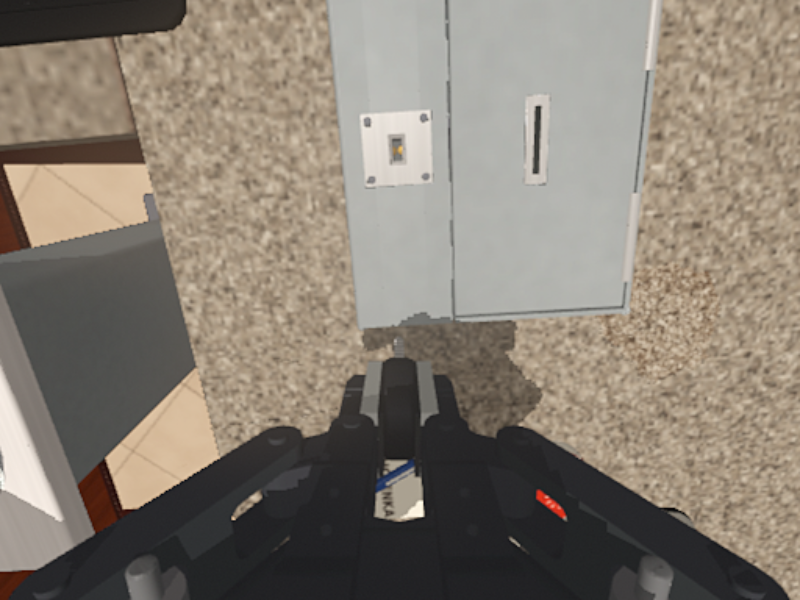

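The lock plate's corners are about (361,115), (430,110), (433,183) and (364,188), with the slot at (397,150). The key blade hangs straight between the pads, tip at (399,343). I'm computing the plate centre and yaw by refining those corners.

```bash
cat > plate.py <<'E'
from h import *
np.set_printoptions(precision=4,suppress=True)
def plate(s,quad,verbose=True):
    # bright low-saturation plate around approximate centre -> minAreaRect in metric top view at z=.088
    c=np.mean([onz(s,u,v,.088) for u,v in quad],0)
    N=400;k=N/.06   # 60 mm patch, rows=+x, cols=+y
    P=np.array([c+[a,b,0] for a,b in[(-.03,-.03),(-.03,.03),(.03,.03),(.03,-.03)]])
    px=np.float32([proj(s,p) for p in P]);H=cv2.getPerspectiveTransform(px,np.float32([[0,0],[N,0],[N,N],[0,N]]))
    w=cv2.warpPerspective(s['frame'],H,(N,N),flags=cv2.INTER_CUBIC)
    return c,k,w
E
python3 - <<'E'
from plate import *
s=np.load('w3.npy',allow_pickle=True).item();f=512/800
q=[(u*f,v*f) for u,v in [(361,115),(430,110),(433,183),(364,188)]]
C=np.array([onz(s,u,v,.088) for u,v in q]);print(C,np.linalg.norm(C-np.roll(C,1,0),axis=1))
e=C[1]-C[0]+C[2]-C[3];print('yaw',np.arctan2(e[1],e[0]));d=C[0]-C[3]+C[1]-C[2];print(np.arctan2(-d[0],d[1]))
c,k,w=plate(s,q);g=cv2.cvtColor(w,cv2.COLOR_BGR2GRAY);
_,m=cv2.threshold(g,0,255,cv2.THRESH_OTSU);m=cv2.morphologyEx(m,cv2.MORPH_OPEN,np.ones((9,9)))
cs,_=cv2.findContours(m,cv2.RETR_EXTERNAL,2);b=max(cs,key=cv2.contourArea);r=cv2.minAreaRect(b)
print('rect',c+np.array([(r[0][1]-200)/k,(r[0][0]-200)/k,0]),np.array(r[1])/k,r[2])
# slot: dark/coloured blob inside
cx,cy=map(int,r[0]);sub=g[cy-70:cy+70,cx-70:cx+70];t=(sub<150).astype(np.uint8)
n,l,stt,ce=cv2.connectedComponentsWithStats(t);j=1+stt[1:,4].argmax();vv,uu=np.nonzero(l==j)
rr=cv2.minAreaRect(np.float32(np.c_[uu,vv]));print('slot',c+np.array([(rr[0][1]+cy-70-200)/k,(rr[0][0]+cx-70-200)/k,0]),np.array(rr[1])/k,rr[2],g.min(),g[cy-100,cx-100])
# box edges: long front edge & lid gap direction
for a,b in [((333,0),(361,325)),((447,60),(455,315)),((361,325),(628,313))]:
    A=onz(s,a[0]*f,a[1]*f,.085);B=onz(s,b[0]*f,b[1]*f,.085);e=A-B;print(A,B,np.arctan2(-e[0],e[1]))
cv2.imwrite('pics/patch.png',w)
print('tip px',onz(s,399*f,343*f,.1463))
E
```

```text
[[0.4824 0.2245 0.088 ]
 [0.5178 0.224  0.088 ]
 [0.5173 0.1879 0.088 ]
 [0.4801 0.1883 0.088 ]] [0.0363 0.0354 0.0361 0.0372]
yaw -0.013228167528950027
-0.03911929025747187
rect [0.4991 0.207  0.088 ] [0.0365 0.0365] 1.3803540468215942
slot [0.4987 0.2062 0.088 ] [0.0126 0.0064] 2.815556764602661 60 126
[0.4743 0.2768 0.085 ] [0.4696 0.1087 0.085 ] -0.02797498932424347
[0.5279 0.2466 0.085 ] [0.5263 0.1105 0.085 ] -0.011565012637402288
[0.4696 0.1087 0.085 ] [0.6294 0.1034 0.085 ] 1.5374184575194416
tip px [0.4936 0.1218 0.1463]
```

```bash
python3 -m pendant '[[3,0,0,0,0,-0.05,0],[6,-0.05,1,0,0,-0.055,0],[8.5,-0.1,3,0,0,-0.055,0],[8.5,-0.1,4.8,0,0,-0.055,0],[8.5,-0.1,4.8,0,0,-0.055,0]]'
python3 -m pendant '[[0,0,0,0,0,0,0],[0,0,0,0,0,0,0],[0,0,0,0,0,0,0],[0,0,0,0,0,0,0],[0,0,0,0,0,0,0]]'
python3 - <<'E'
from h import *
np.set_printoptions(precision=4,suppress=True)
s=snap('wrist');np.save('w4.npy',s,allow_pickle=True)
for l in ['keyhole','key_tip']:
    print(l,[(np.round(r['location'],4),round(r['conf'],2),proj(s,r['location'])) for r in manip.place_of('wrist',l)][:2])
st=manip.get_state();Rm=R.from_rotvec(st['tool_rot']);x=Rm.as_matrix()[:,0]
print(st['tcp_pos'],st['time_s'],np.arctan2(x[1],x[0]),Rm.as_matrix()[:,2],st['joint_positions'])
c=proj(s,[.4988,.2064,.088]).round().astype(int);print('c',c)
y0,x0=max(0,c[1]-60),c[0]-80
cv2.imwrite('pics/w4c.png',cv2.resize(s['frame'][y0:y0+120,x0:x0+160],(800,600),interpolation=2));print(x0,y0)
E
```

```text
time_s: 9.2
tcp_pos: [0.4969, 0.2068, 0.1321]
tool_rot: [-2.246, -2.194, 0.006]
contact_force: [-0.6, -0.5, -1.5]
opening: 0.0092
time_s: 9.7
tcp_pos: [0.499, 0.2065, 0.1348]
tool_rot: [2.249, 2.192, 0.001]
contact_force: [0.3, 0.5, -1.4]
opening: 0.0089
keyhole [(array([0.4939, 0.2061, 0.0886]), 0.89, array([247.7696, 215.6479]))]
key_tip [(array([0.4978, 0.2047, 0.097 ]), 0.73, array([252.9518, 221.8311]))]
[0.4988 0.2067 0.1345] 9.85 1.5456396790873284 [ 0.0003 -0.     -1.    ] [-0.0261  0.4406 -0.603   1.9371  0.3249  0.8605 -0.8244]
c [254 215]
174 155
```

View pics/w4c.png

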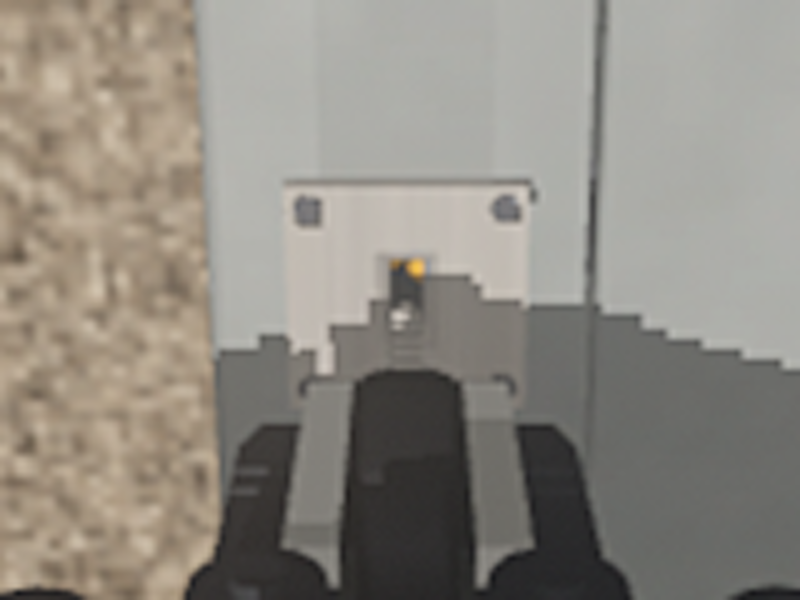

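```bash
python3 - <<'E'
from h import *
s=np.load('w4.npy',allow_pickle=True).item()
o=lambda u,v,z:onz(s,174+u/5,155+v/5,z).round(4)
print('plate top edge',o(407,184,.088),'slot bevel top',o(406,254,.088),'tip',o(403,325,.0985),'exp tip',(proj(s,[.4988,.2067,.0985])-[174,155])*5,(proj(s,[.4988,.2067,.1]))) 
print(o(287,300,.088),o(527,300,.088), 'slot width',o(380,270,.088),o(432,270,.088))
E
```

```text
plate top edge [0.5001 0.2245 0.088 ] slot bevel top [0.4997 0.2136 0.088 ] tip [0.499  0.2068 0.0985] exp tip [401.29978588 325.41145227] [254.25506728 220.93587658]
[0.4816 0.2067 0.088 ] [0.5176 0.2058 0.088 ] slot width [0.4957 0.2112 0.088 ] [0.5035 0.211  0.088 ]
```

```bash
python3 -m pendant '[[-0.05,0.06,0,0,0,0,0],[-0.05,0.06,0.5,0,0,0,0],[-0.05,0.06,1.0,0,0,0,0],[-0.05,0.06,1.4,0,0,0,0],[-0.05,0.06,1.7,0,0,0,0]]'
```

```text
time_s: 10.35
tcp_pos: [0.499, 0.2062, 0.1166]
tool_rot: [-2.249, -2.193, 0.001]
contact_force: [-0.7, 0.2, -0.1]
opening: 0.0092
```

```bash
python3 -m pendant '[[0,0,0,0,0,0,0],[0,0,0.2,0,0,0,0],[0,0,0.4,0,0,0,0],[0,0,0.5,0,0,0,0],[0,0,0.5,0,0,0,0]]'
```

```text
time_s: 10.85
tcp_pos: [0.4992, 0.2062, 0.1122]
tool_rot: [-2.249, -2.193, 0.0]
contact_force: [-0.9, -0.1, 0.0]
opening: 0.009
```

It is in the slot with no side force. Next it goes through the pins.

```bash
python3 -m pendant '[[0,0,0.3,0,0,0,0],[0,0,0.6,0,0,0,0],[0,0,0.9,0,0,0,0],[0,0,1.2,0,0,0,0],[0,0,1.2,0,0,0,0]]'
```

```text
time_s: 11.35
tcp_pos: [0.4993, 0.2072, 0.1007]
tool_rot: [-2.248, -2.194, -0.002]
contact_force: [-0.2, 2.7, -4.9]
opening: 0.0094
```

```bash
python3 -m pendant '[[0,0,0.2,0,0,0,0],[0,0,0.4,0,0,0,0],[0,0,0.6,0,0,0,0],[0,0,0.7,0,0,0,0],[0,0,0.7,0,0,0,0]]'
python3 - <<'E'
from h import *
np.set_printoptions(precision=4,suppress=True)
s=snap('side');print([(np.array(r['location']),r['conf']) for r in manip.place_of('side','box_key')])
print([(np.array(r['location']),r['conf']) for r in manip.place_of('side','key_head')])
s=snap('wrist');print([(np.array(r['location']),r['conf']) for r in manip.place_of('wrist','box_key')]);print([(np.array(r['location']),r['conf']) for r in manip.place_of('wrist','key_head')])
st=manip.get_state();print(st['tcp_pos'],st['contact_force'],st['moment'],st['tool_rot'])
cv2.imwrite('pics/w5c.png',cv2.resize(s['frame'][155:275,174:334],(800,600),interpolation=2))
E
```

```text
time_s: 11.85
tcp_pos: [0.4996, 0.207, 0.095]
tool_rot: [2.248, 2.193, 0.001]
contact_force: [-5.6, -1.2, 19.8]
opening: 0.0089
[(array([0.4993, 0.2067, 0.0866]), 0.4)]
[(array([0.4987, 0.2083, 0.1173]), 0.54)]
[]
[(array([0.5   , 0.208 , 0.1101]), 0.84)]
[0.4995 0.207  0.0949] [-4.7246 -0.6571 14.5345] [-0.197   1.0155 -0.0094] [2.2482 2.1933 0.0015]
```

View pics/w5c.png

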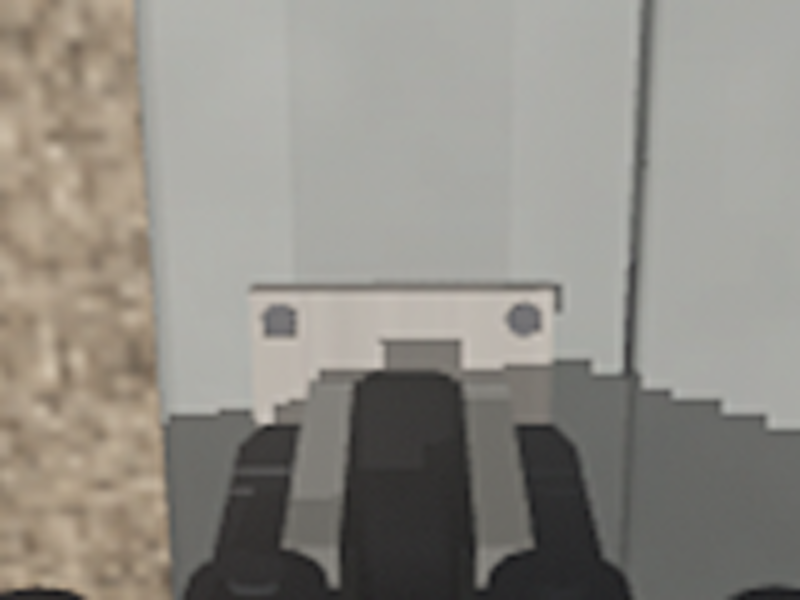

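The picture shows the key down in the plate with the fingers just above it. The collar is hidden, so I'll press harder to see whether it has seated.

```bash
python3 -m pendant '[[0,-0.03,0.1,0,0,0,0],[0,-0.03,0.2,0,0,0,0],[0,-0.03,0.3,0,0,0,0],[0,-0.03,0.3,0,0,0,0],[0,-0.03,0.3,0,0,0,0]]'
```

```text
time_s: 12.65
tcp_pos: [0.4996, 0.2071, 0.0944]
tool_rot: [2.247, 2.192, 0.002]
contact_force: [-12.4, -6.2, 42.8]
opening: 0.0089
```

```bash
python3 -m pendant '[[-0.05,-0.08,0,0,0,0.06,0],[-0.05,-0.08,0,0,0,-0.06,0],[-0.05,-0.08,0,0,0,0.04,0],[-0.05,-0.08,-0.1,0,0,0,0],[-0.05,-0.08,-0.1,0,0,0,0]]'; python3 - <<'E'
from h import *
st=manip.get_state();print(st['tcp_pos'],st['contact_force'],st['moment'],st['joint_positions'])
E
```

```text
time_s: 13.15
tcp_pos: [0.4997, 0.2073, 0.0947]
tool_rot: [2.247, 2.193, 0.006]
contact_force: [-7.9, -2.7, 30.4]
opening: 0.009
[0.49971195 0.20727744 0.09472383] [-7.92227763 -2.71131437 30.36971953] [-0.57146305  1.73349055 -0.104741  ] [-0.05412918  0.49532229 -0.57370515  1.96526047  0.37664543  0.78236219
 -0.8675964 ]
```

It is stiff at z≈0.0945, which matches the seated height, so it is home. Now I turn it clockwise (+wz) in steps.

```bash
python3 -m pendant '[[0,-0.04,0,0,0,0.1,0],[0,-0.04,0,0,0,0.2,0],[0,-0.04,0,0,0,0.3,0],[0,-0.04,0,0,0,0.4,0],[0,-0.04,0,0,0,0.4,0]]'; python3 - <<'E'
from h import *
st=manip.get_state();x=R.from_rotvec(st['tool_rot']).as_matrix()[:,0];print(np.arctan2(x[1],x[0]),st['moment'],st['joint_positions'])
E
```

```text
time_s: 13.65
tcp_pos: [0.4995, 0.2075, 0.0947]
tool_rot: [2.64, 1.7, 0.007]
contact_force: [-6.2, -0.9, 28.4]
opening: 0.0094
1.143862295684144 [-0.36166888  1.4574795   0.07937652] [-0.12852573  0.47533635 -0.477993    1.97084792  0.31187939  0.76199318
 -1.21527067]
```

```bash
python3 -m pendant '[[0,0,0,0,0,0.12,0],[0,0,0,0,0,0.24,0],[0,0,0,0,0,0.36,0],[0,0,0,0,0,0.48,0],[0,0,0,0,0,0.55,0]]'; python3 -m pendant '[[0,0,0,0,0,0.12,0],[0,0,0,0,0,0.24,0],[0,0,0,0,0,0.36,0],[0,0,0,0,0,0.48,0],[0,0,0,0,0,0.55,0]]';  python3 - <<'E'
from h import *
s=snap('side');cv2.imwrite('pics/side6.png',cv2.resize(s['frame'][215:325,160:280],(780,600),interpolation=2))
for l in ['lid_edge','box_key','key_head']: print(l,[(np.round(r['location'],4),round(r['conf'],2)) for r in manip.place_of('side',l)])
st=manip.get_state();x=R.from_rotvec(st['tool_rot']).as_matrix();print(st['time_s'],np.arctan2(x[1,0],x[0,0]),x[:,2],st['tcp_pos'],st['contact_force'],st['moment'],st['joint_positions'])
E
```

```text
time_s: 14.15
tcp_pos: [0.4998, 0.2072, 0.0947]
tool_rot: [3.005, 0.917, 0.008]
contact_force: [-6.4, -2.4, 28.2]
opening: 0.0091
time_s: 14.65
tcp_pos: [0.4999, 0.2068, 0.0947]
tool_rot: [-3.14, -0.066, -0.008]
contact_force: [-5.6, -3.7, 27.9]
opening: 0.0091
lid_edge [(array([0.5314, 0.2057, 0.1022]), 0.98)]
box_key [(array([ 0.4534, -0.2796,  0.0463]), 0.5)]
key_head []
14.85 0.04597123388137058 [ 0.00483274  0.00129799 -0.99998748] [0.49995301 0.20676203 0.09471574] [-5.21224039 -2.83309226 28.49247819] [-0.61253217  1.21888519  0.08363646] [-0.33550886  0.44126512 -0.21490298  1.98481188  0.13987165  0.72445749
 -2.1597925 ]
```

View pics/side6.png

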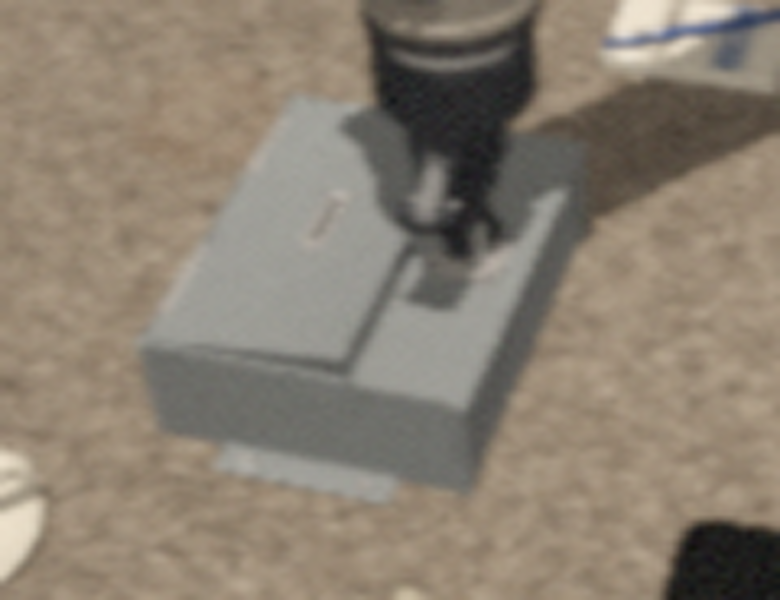

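The lid has sprung ajar: a dark gap runs along its front edge around (380,310), and the network puts the edge at z=0.102, 16 mm up. The play may leave the plug at only about 1.3 rad, so I'll turn a little further for margin and hold.

```bash
python3 -m pendant '[[0,0,0,0,0,0.05,0],[0,0,0,0,0,0.1,0],[0,0,0,0,0,0.1,0],[0,0,0,0,0,0.1,0],[0,0,0,0,0,0.1,0]]'; python3 -m pendant '[[0,0,0,0,0,0,0],[0,0,0,0,0,0,0],[0,0,0,0,0,0,0],[0,0,0,0,0,0,0],[0,0,0,0,0,0,0]]'; python3 - <<'E'
from h import *
s=snap('side')
print([(np.round(r['location'],4),round(r['conf'],2)) for r in manip.place_of('side','lid_edge')])
st=manip.get_state();x=R.from_rotvec(st['tool_rot']).as_matrix();print(np.arctan2(x[1,0],x[0,0]),st['tcp_pos'],st['contact_force'],st['moment'],st['opening'])
for l in ['square_key','tee_key','pen','order_pad']: print(l,[(np.round(r['location'],3),round(r['conf'],2)) for r in manip.place_of('side',l)][:1])
print(manip.hand_in())
E
```

```text
time_s: 15.35
tcp_pos: [0.4999, 0.2067, 0.0947]
tool_rot: [-3.139, 0.085, -0.007]
contact_force: [-5.3, -2.2, 27.7]
opening: 0.009
time_s: 15.85
tcp_pos: [0.5, 0.2067, 0.0947]
tool_rot: [-3.139, 0.085, -0.007]
contact_force: [-5.5, -2.7, 28.9]
opening: 0.0091
[(array([0.5324, 0.2067, 0.0979]), 0.73)]
-0.054072632624187225 [0.4999571  0.2066457  0.09471489] [-4.60484705 -2.54344713 29.14048901] [-0.77068292  1.24609827  0.09315488] 0.009268002858356448
square_key [(array([ 0.454, -0.276,  0.048]), 0.44)]
tee_key [(array([ 0.474, -0.181,  0.05 ]), 0.4)]
pen [(array([ 0.436, -0.085,  0.01 ]), 0.57)]
order_pad [(array([ 0.442, -0.076,  0.001]), 0.84)]
the job is handed in; nothing more can be done
None
```

I took the round-headed key from the middle slot, pushed it fully home in the lock and turned it about 1.6 rad clockwise. The lid sprang ajar. I handed in at about 16 s of the 51 s, with the fingers still gripping the key and holding it turned.

**Last checks:**
- **Key home:** the tool stopped stiffly at z = 0.0947, matching the seated height, and is still pressing down with about 29 N. The collar was hidden from the camera, so this comes from height and force rather than sight.
- **Key held turned:** the grip opening is 9 mm on the 10 mm head. The turning moment is about 0.09 N m, about what the lock spring should give near its stop. I could not read the lock cylinder's angle itself. With the stated 0.2 rad of play it should be at least about 1.4 rad.
- **Lid:** the side picture showed it ajar. The network put its front edge at z = 0.102, then 0.098 in the last reading. Both mean open; the difference is within its error of about 4 mm.
- **Other things:** the square and T keys, the pad and the pen were about where they started. I did not re-check the cup, timer and tamper, but the arm did not pass close to them.

**One disagreement:** from the wrist camera the block's top measured about 159 x 48 mm, against the 168 x 54 mm given. I put this down to bevelled edges, as the other block was clearly smaller and empty.

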